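# Turn the pastry stand until the brownie faces front

## Task

Turn the round revolving pastry stand by pushing the little knobs on its rim with the fingers, until the brownie stands squarely behind the red front mark, then leave the stand at rest. Do not touch the brownie or the white ramekin, and do not lift anything; both must ride round on the stand. Leave the sugar shaker, the tape roll and the croissant beside the stand where they are.

Things in the scene. Friction and masses are not known exactly. Their poses are not given: they have to be found in the camera images.
- stand: fixed foot of the revolving stand, brushed steel, 176 mm across; origin on the worktop on the turning axis, z up. It carries the round light-wood deck, 234 mm across, its underside 29 mm and its top 45 mm above the worktop. Six dark steel upright knobs stand on the deck 60 degrees apart, 107 mm from the axis: 12 mm thick (18 mm at the foot), 25 mm tall, tops 70 mm above the worktop. The brownie and the ramekin stand loose on the deck within 105 mm of the axis.
- deck (a joint): angle of the deck on the foot in rad, growing counter-clockwise seen from above; it turns freely both ways (more than a full turn) with light friction, about 0.6 N at a knob, and stays where it is left. At 0 one knob lies in the direction of the stand's -x axis; seen from the axis the knobs lie at the stand's yaw + 180 degrees + joint value + any multiple of 60 degrees.
- pointer: fixed front mark: flat brass tongue on the worktop that comes out under the deck and ends just outside the rim in a red tab 26 mm wide, 10 mm deep and 6 mm high, its centre 120 mm from the axis. Its origin lies on the worktop on the turning axis of the stand (not at the tab); its own -x axis points from the turning axis through the tab, z up.
- brownie: dark brown brownie, 59 x 76 x 36 mm, loose on the deck; origin at the centre of its underside, z up.
- ramekin: empty white round ramekin, 82 mm across, 48 mm high, loose on the deck; origin at the centre of its underside, z up.
- shaker: white sugar shaker, 67 mm across, 114 mm high, loose on the worktop left of the stand; origin at the centre of its underside.
- tape: roll of tan tape lying flat, 76 mm across, 18 mm high, loose on the worktop right of the stand; origin at the centre of its underside.
- croissant: almond croissant, 82 x 134 x 48 mm, loose on the worktop, farther left than the shaker; origin at the centre of its underside.
There are look-alikes about, which are no part of the job. Leave any green look-alike of the ramekin alone.

How it is judged:
By the outcome, as a careful person would: the job done as asked, in the order asked, and still so for the second after the job is handed in, with the robot touching nothing.
It also fails if it takes over 67 s, if anything falls off the work surface, if the arm or the gripper's body presses on something with over 40 N, if the wrist force passes 120 N, or if a joint passes its speed limit or range.

## Robot

A 6-joint arm with a two-finger parallel gripper is mounted at the origin on a cart in front of the work surface, level with it; the furniture and walls round the work are solid. World frame = base frame: x ahead of the robot, y to its left, z up, the work surface at z = 0. Lengths are in m, angles in rad, forces in N, time in s.
With the tool pointing down it reaches from about 0.4 to 0.825 m from the base axis. Payload 7 kg.
Tool frame: the origin (TCP) lies midway between the tips of the shut fingers; the grasp point (between the pads) lies arm.hold_point_z behind it (arm.hold_point_z is the distance from the TCP to the grasp point, in m); z points along the fingers, y is the line along which they close (so a half turn about z gives the same grasp; the last joint's range is limited). The gripper opens to 88 mm and grips with 3 to 60 N. Pads are 19 mm wide; open, the fingers measure 130 mm over their backs; the gripper's body (78 mm by 193 mm) begins 47 mm behind the grasp point.
Start: joints at [-0.832, 0.359, 0.012, 0, -1.224, -0.288], TCP at [0.294, -0.608, 0.227] pointing down, gripper open.
Joint ranges: [-3.07, 3.07], [-1.43, 2.12], [-1.02, 1.25], [-3.03, 1.67], [-3.05, -0], [-3.03, 3.03]. Speed limits (rad/s): [2.39, 2.39, 3.01, 3.14, 3.14, 3.14].

## Interface

Orientations are given as [roll, pitch, yaw] about the fixed x, y, z axes, in that order (R = Rz(yaw) Ry(pitch) Rx(roll)).
In Python, from station import arm gives the robot as it stands.
- The arm moves only by the shell command python3 -m crank 'ROWS' [OPENING] [FORCE]. ROWS is JSON, a list that holds one entry, the list of rows, each a list of 4 numbers: the shift along the tool's x, y, z in units of 25 mm (1.0 is 25 mm), then the turn about the tool's z in units of 5 degrees (1.0 is 5 degrees). A call has 1 to 12 rows; each row is the pose to reach, as a shift and turn from the pose commanded when the call began, along the tool's axes at that moment; what a row does not reach only later rows make up. A row lasts 1/8 s, in which the tool goes at most 62.5 mm and 10.7 degrees, less where a joint would pass 70% of its speed; a pose out of reach is approached as far as the arm can. A call with a gripper value outside its range is refused whole. OPENING is the closure, from 0 (fully open) to 1 (shut), set as the call begins (- or left out, the last holds). The fingers move at their own pace and stop on an object; FORCE is the grip in N (left out, the last holds). Time passes only in rows, so rows that repeat a pose let the fingers close. It gives the time, the measured TCP pose, the force, the opening and the grip force at its end, in the units of the state.
- arm.get_state(): the state, without advancing time (a new reading comes with each control period).
- arm.grab_frame(name): name is "scene" or "top" or "wrist"; returns (picture, depth): 480x640x3 uint8, red, green, blue; 480x640 float32, m along the optical axis (not along the pixel's ray), 0 where there is no reading.
- arm.get_calibration(name): a dict with "mtx" (3x3 intrinsics, pixels), "R" (3x3) and "t" (3): a world point X has camera coordinates R X + t; the wrist camera has in their place "mount" (4x4, takes a point from camera to tool coordinates, whose origin is the TCP and whose axes are the flange's). Camera axes: x right, y down, z forward; pixel columns grow to the right and rows downward; lengths in m; the calibration is good to about 2 mm. The wrist camera is an equidistant fisheye: a pixel r from the principal point sees the ray r / f radians off the axis. A picture is of the moment at which its call begins: read the wrist's pose just before it. get_calibration takes no time and is no camera call.
- arm.job_done(): hands the job in; it is judged then, once.
Trained networks look in the newest picture that a camera, given by its name, has taken for a name from the list of things; names that differ only in an ending like _2 or _b are one class to them, and where a whole thing is asked for, a point or a joint stands for the part that bears it (a point fixed in the world has none). Each returns a list of dicts, best first, with "score" (0 to 1); they miss things now and then, are a little off and sometimes report something else, mostly with a low value. They report only what shows in the picture. A call takes as long as a camera call. They do not tell look-alikes from the thing itself.
- arm.recognise(thing, camera): "extent" ([left, top, width, height] in pixels, round what is visible of it).
- arm.trace(thing, camera): "mask" (480x640 bool, what is visible of it) and "extent" ([left, top, width, height] in pixels, round what is visible of it).
The state is a dict: "t": time; "q": joint angles; "qd": joint speeds; "joint_efforts": joint torques, N m; "eef_pos": TCP position; "ee_rot": TCP orientation; "force": force on the tool from outside, world axes, zero at the start; "moment": the same for the moment, N m; "width": finger opening in m; "gripper_force": force on a finger pad.
Only numpy, scipy, OpenCV 4.12 (cv2) and the standard library are available. Lean on these libraries where they do the work, as an engineer would, in place of code of your own. Each camera call takes 0.05 s, during which the arm holds its last target. There are 200 camera calls.

## Working session

There is one attempt and no reset: what is moved stays moved. The work goes in short steps, Python scripts to look and compute and a shell command to move; the robot and the scene stay as the last step left them, time stands still between calls to the robot, and variables do not carry over. Pictures are saved under pics/ and viewed, at most 10 in all, crops included, and the job is handed in when it is done.

```bash
mkdir -p pics
cat > h.py <<'E'
import numpy as np, cv2
from station import arm
def cloud(cam, depth):
    c=arm.get_calibration(cam); K,R,t=[np.array(c[k]) for k in("mtx","R","t")]
    v,u=np.mgrid[:480,:640]; 
    P=np.stack([(u-K[0,2])/K[0,0]*depth,(v-K[1,2])/K[1,1]*depth,depth],-1)
    return (P-t)@R
def pix(cam,X):
    c=arm.get_calibration(cam); K,R,t=[np.array(c[k]) for k in("mtx","R","t")]
    p=(R@np.array(X)+t); p=K@p; return p[:2]/p[2]
E
python3 - <<'E'
from h import *
s=arm.get_state(); print({k:np.round(s[k],3) for k in('t','q','eef_pos','ee_rot','width')}, arm.hold_point_z)
for cam in("top","scene"):
    im,d=arm.grab_frame(cam); cv2.imwrite(f"pics/{cam}0.png",im[:,:,::-1]); np.savez(f"{cam}0.npz",im=im,d=d)
    W=cloud(cam,d)
    for th in("stand","pointer","brownie","ramekin","shaker","tape","croissant"):
        for r in arm.trace(th,cam)[:3]:
            m=r["mask"]&(d>0); P=W[m]
            print(cam,th,round(r["score"],2),r["extent"],np.round(np.median(P,0),3),np.round(np.percentile(P,2,0),3),np.round(np.percentile(P,98,0),3)) if len(P) else 0
E
```

```text
{'t': np.float64(0.0), 'q': array([-0.832,  0.359,  0.011, -0.   , -1.224, -0.288]), 'eef_pos': array([ 0.294, -0.607,  0.226]), 'ee_rot': array([ 3.14 , -0.   , -2.691]), 'width': np.float64(0.088)} 0.0188
top stand 0.63 [327.1, 203.6, 77.0, 75.1] [ 0.516 -0.303  0.045] [ 0.402 -0.41   0.037] [ 0.609 -0.199  0.06 ]
top stand 0.58 [370.4, 227.5, 28.4, 27.1] [ 0.506 -0.361  0.052] [ 0.47  -0.393  0.044] [ 0.542 -0.319  0.096]
top brownie 0.7 [335.3, 232.2, 28.5, 22.6] [ 0.497 -0.255  0.068] [ 0.469 -0.292  0.053] [ 0.525 -0.22   0.08 ]
top brownie 0.26 [203.6, 224.7, 26.0, 27.3] [0.504 0.11  0.109] [0.476 0.086 0.016] [0.533 0.145 0.119]
top ramekin 0.89 [372.0, 226.1, 27.5, 31.5] [ 0.506 -0.361  0.052] [ 0.469 -0.394  0.043] [ 0.542 -0.318  0.095]
top ramekin 0.82 [254.5, 232.1, 36.8, 30.6] [ 0.487 -0.037  0.007] [ 0.448 -0.076 -0.002] [ 0.523 -0.002  0.05 ]
top shaker 0.82 [202.7, 225.1, 27.0, 24.7] [0.503 0.11  0.108] [0.476 0.086 0.014] [0.534 0.144 0.119]
top tape 0.96 [425.5, 210.8, 26.4, 27.4] [ 0.547 -0.525  0.017] [ 0.513 -0.56  -0.002] [ 0.583 -0.49   0.025]
top croissant 0.
[... 397 characters left out ...]
.291  0.046] [ 0.526 -0.221  0.078]
scene ramekin 0.91 [258.7, 225.5, 32.4, 25.3] [ 0.481 -0.049  0.031] [ 0.446 -0.079  0.003] [0.524 0.    0.048]
scene ramekin 0.6 [344.2, 247.6, 36.7, 37.9] [ 0.502 -0.379  0.072] [ 0.468 -0.397  0.046] [ 0.545 -0.328  0.093]
scene shaker 0.85 [238.7, 183.5, 21.6, 42.3] [0.493 0.095 0.064] [0.475 0.084 0.005] [0.53  0.128 0.114]
scene shaker 0.29 [315.4, 239.7, 30.4, 24.7] [ 0.491 -0.261  0.066] [ 0.468 -0.291  0.046] [ 0.525 -0.223  0.078]
scene tape 0.74 [413.7, 304.4, 36.3, 26.9] [ 0.541 -0.531  0.016] [ 0.512 -0.564 -0.001] [ 0.582 -0.493  0.019]
scene croissant 0.69 [200.4, 199.4, 27.5, 25.2] [0.432 0.198 0.032] [0.407 0.164 0.012] [0.472 0.261 0.045]
```

View pics/top0.png

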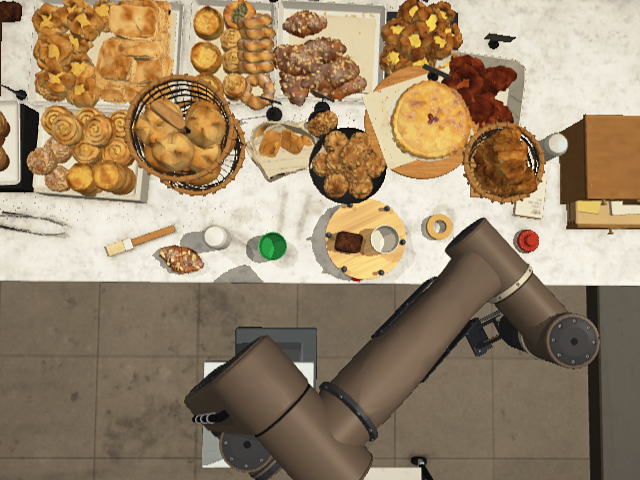

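View pics/scene0.png

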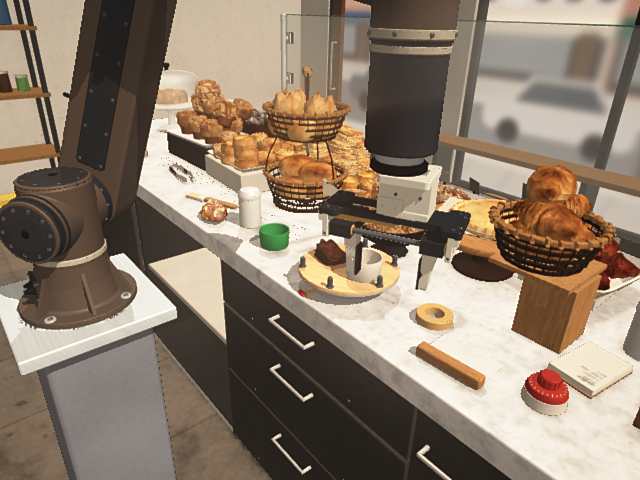

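Top view: stand around (365,240), with the brownie at (349,243), the ramekin at (385,240) and the red tab at about (357,279). The green pot at (272,246) is the look-alike. Next I fit the geometry.

```bash
cat > fit.py <<'E'
from h import *
from scipy.optimize import least_squares
def fit(tops,scene=None,c=None,verbose=True):
    im,d=tops; W=cloud("top",d); hsv=cv2.cvtColor(im,cv2.COLOR_RGB2HSV)
    if c is None:
        near=np.hypot(W[...,0]-.507,W[...,1]+.31)<.16
        m=(near&(W[...,2]>.03)&(W[...,2]<.11)&(d>0)).astype(np.uint8)
        cn=max(cv2.findContours(m,cv2.RETR_EXTERNAL,cv2.CHAIN_APPROX_NONE)[0],key=cv2.contourArea)[:,0]
        P=W[cn[:,1],cn[:,0]]; P=P[(P[:,2]<.055)][:,:2]
        r=least_squares(lambda p:np.hypot(*(P-p[:2]).T)-p[2],[.507,-.31,.115],loss='soft_l1',f_scale=.002)
        c=r.x[:2]; print("deck",r.x,len(P))
    rel=W[...,:2]-c; rr=np.hypot(*np.moveaxis(rel,-1,0)); 
    dark=im.max(2)<90
    k=dark&(rr>.09)&(rr<.125)&(W[...,2]>.035)
    n,l,st,ce=cv2.connectedComponentsWithStats(k.astype(np.uint8))
    for i in range(1,n):
        if st[i,4]<4: continue
        P=W[l==i]; 
        a=np.degrees(np.arctan2(*(P[:,:2].mean(0)-c)[::-1])); print("knob",st[i,4],ce[i].round(1),P.mean(0).round(3),rr[l==i].mean().round(3),"ang",a.round(1),"mod60",(a%60).round(1))
    return c,W,rr
def brownie(W,mask,c):
    P=W[mask&(W[...,2]>.072)&(W[...,2]<.09)]
    q=cv2.minAreaRect((P[:,:2]*1000).astype(np.float32)); 
    m=np.array(q[0])/1000
    for n,b in(("rect",m),("mean",P[:,:2].mean(0))): print("brownie",n,b.round(4),q[1],q[2],"bearing",np.degrees(np.arctan2(*(b-c)[::-1])).round(1),np.hypot(*(b-c)).round(3))
E
python3 - <<'E'
from fit import *
T=np.load("top0.npz"); c,W,rr=fit((T["im"],T["d"]))
arm.grab_frame("top"); brownie(W,arm.trace("brownie","top")[0]["mask"],c)
for cam in("top","scene"):
    D=np.load(cam+"0.npz"); im=D["im"].astype(int); Wc=cloud(cam,D["d"])
    r=np.hypot(Wc[...,0]-c[0],Wc[...,1]-c[1])
    m=(im[...,0]>120)&(im[...,1]<70)&(im[...,2]<70)&(r>.1)&(r<.145)
    P=Wc[m]; b=P.mean(0); print(cam,"tab",m.sum(),b.round(4),P.min(0).round(3),P.max(0).round(3),"bearing",np.degrees(np.arctan2(b[1]-c[1],b[0]-c[0])).round(1),np.hypot(*(b[:2]-c)).round(3))
    if cam=="scene":
        brownie(Wc,(im.max(2)<130)&(np.hypot(Wc[...,0]-.497,Wc[...,1]+.255)<.06),c)
im=cv2.resize(T["im"][190:295,310:420],None,fx=6,fy=5.7,interpolation=cv2.INTER_CUBIC); cv2.imwrite("pics/crop0.png",im[:,:,::-1][:600])
E
```

```text
deck [ 0.50880261 -0.30510209  0.11552697] 200
knob 145 [354.7 199.9] [ 0.616 -0.272  0.083] 0.114 ang 17.1 mod60 17.1
knob 16 [385.9 208.4] [ 0.596 -0.364  0.06 ] 0.105 ang -34.1 mod60 25.9
knob 18 [328.3 235.3] [ 0.517 -0.199  0.057] 0.106 ang 85.5 mod60 25.5
knob 267 [455.3 245.3] [ 0.462 -0.413  0.626] 0.118 ang -113.6 mod60 6.4
knob 19 [401.9 241.9] [ 0.5  -0.41  0.06] 0.105 ang -94.8 mod60 25.2
knob 4 [334.8 247.5] [ 0.482 -0.218  0.06 ] 0.091 ang 107.0 mod60 47.0
knob 19 [343.2 268.9] [ 0.422 -0.243  0.058] 0.107 ang 144.3 mod60 24.3
knob 17 [380.8 272.2] [ 0.413 -0.349  0.062] 0.105 ang -155.3 mod60 24.7
knob 32 [430.3 279.9] [ 0.398 -0.359  0.658] 0.123 ang -153.8 mod60 26.2
brownie rect [ 0.4973 -0.25  ] (59.92133331298828, 52.14241027832031) 79.47508239746094 bearing 101.8 0.056
brownie mean [ 0.4984 -0.239 ] (59.92133331298828, 52.14241027832031) 79.47508239746094 bearing 99.0 0.067
top tab 9 [ 0.3921 -0.2805  0.0108] [ 0.39  -0.292 -0.002] [ 0.396 -0.272  0.045] bearing 168.1 0.119
scene tab 21 [ 0.39   -0.2847  0.005 ] [ 0.387 -0.294  0.002] [ 0.394 -0.27   0.007] bearing 170.3 0.121
brownie rect [ 0.4978 -0.234 ] (54.464080810546875, 30.153526306152344) 20.647113800048828 bearing 98.8 0.072
brownie mean [ 0.4998 -0.2337] (54.464080810546875, 30.153526306152344) 20.647113800048828 bearing 97.2 0.072
```

View pics/crop0.png

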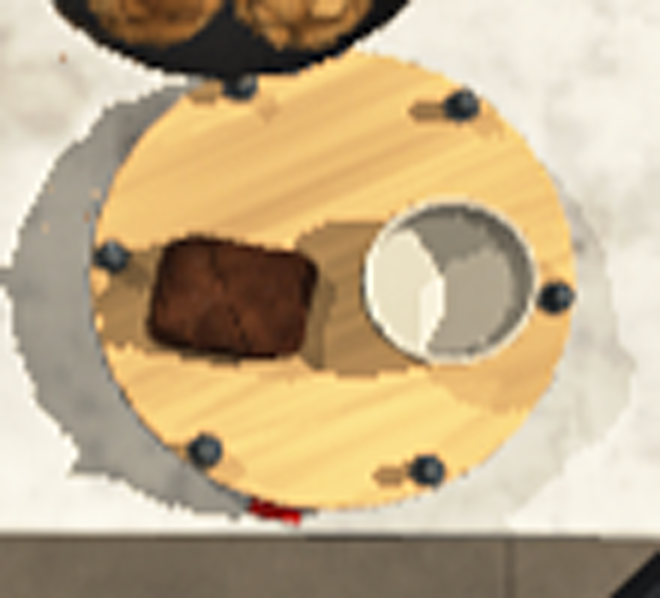

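The crop shows the six knobs clearly, the brownie on the left, the ramekin on the right and the red tab at the lower left. I refine the axis from the knobs, then move above the front-right knob at −155°.

```bash
cat > ref.py <<'E'
from h import *
from scipy.optimize import least_squares
def plane(cam,uv,z):
    c=arm.get_calibration(cam); K,R,t=[np.array(c[k]) for k in("mtx","R","t")]
    d=R.T@np.linalg.solve(K,np.r_[uv,1]); o=-R.T@t; return (o+d*(z-o[2])/d[2])[:2]
def measure(im,d,mask,knobs0=None,c0=(.5088,-.305),verbose=True):
    W=cloud("top",d); rel=W[...,:2]-np.array(c0); rr=np.hypot(rel[...,0],rel[...,1])
    k=(im.max(2)<95)&(rr>.09)&(rr<.125)&(W[...,2]>.03)&(W[...,2]<.09)&~cv2.dilate(mask.astype(np.uint8),np.ones((3,3))).astype(bool)
    n,l,st,ce=cv2.connectedComponentsWithStats(k.astype(np.uint8),connectivity=8)
    P=np.array([plane("top",ce[i],.062) for i in range(1,n) if 8<=st[i,4]<40])
    f=lambda p:(P-p[:2]-.107*np.stack([np.cos(a:=np.radians(np.round((np.degrees(np.arctan2(P[:,1]-p[1],P[:,0]-p[0]))-p[2])/60)*60+p[2])),np.sin(a)],1)).ravel()
    ph=np.degrees(np.arctan2(P[:,1]-c0[1],P[:,0]-c0[0])).round(1); print("raw",ph)
    r=least_squares(f,[*c0,np.median(ph%60)],loss='soft_l1',f_scale=.002,x_scale=[.01,.01,1]); c=r.x[:2]
    print("axis",c.round(4),"phase",r.x[2].round(2),"res mm",(r.fun*1000).round(1))
    cn=max(cv2.findContours(mask.astype(np.uint8),cv2.RETR_EXTERNAL,cv2.CHAIN_APPROX_NONE)[0],key=cv2.contourArea)[:,0]
    Q=np.array([plane("top",u,.078) for u in cn]); q=cv2.minAreaRect((Q*1000).astype(np.float32)); b=np.array(q[0])/1000
    print("brownie",b.round(4),np.round(q[1],1),round(q[2],1),"bearing",np.degrees(np.arctan2(*(b-c)[::-1])).round(2),"r",np.hypot(*(b-c)).round(4))
    hs=im.astype(int); t=(hs[...,0]>110)&(hs[...,1]<80)&(hs[...,2]<80)&(rr>.1)&(rr<.15)
    v,u=np.nonzero(t); 
    if len(u): 
        tb=plane("top",[u.mean(),v.mean()],.006); print("tab",len(u),tb.round(4),"bearing",np.degrees(np.arctan2(*(tb-c)[::-1])).round(2),"r",np.hypot(*(tb-c)).round(3))
    return c
E
python3 - <<'E'
from ref import *
im,d=arm.grab_frame("top"); tr=arm.trace("brownie","top")[0]
c=measure(im,d,tr["mask"])
m=(im.max(2)<115)&(np.hypot(cloud("top",d)[...,0]-.497,cloud("top",d)[...,1]+.255)<.06); m=cv2.morphologyEx(m.astype(np.uint8),cv2.MORPH_OPEN,np.ones((7,7))); measure(im,d,m.astype(bool))
s=arm.get_state(); p=np.array(s["eef_pos"]); yaw=s["ee_rot"][2]; print(p,np.degrees(yaw))
E
```

```text
raw [  26.3  -34.2   85.6  -94.9  144.4 -155.2]
axis [ 0.5084 -0.3037] phase 25.29 res mm [-2.4 -0.6 -0.8  0.7 -0.2 -2.8  0.3  1.   1.1  0.2  1.7  0.4]
brownie [ 0.4958 -0.2547] [75.2 62.6] 79.1 bearing 104.43 r 0.0506
tab 43 [ 0.5507 -0.2614] bearing 44.96 r 0.06
raw [  26.3  -34.2   85.6  -94.9  144.4 -155.2]
axis [ 0.5084 -0.3037] phase 25.29 res mm [-2.4 -0.6 -0.8  0.7 -0.2 -2.8  0.3  1.   1.1  0.2  1.7  0.4]
brownie [ 0.4972 -0.2544] [56.5 73.4] 0.4 bearing 102.81 r 0.0506
tab 43 [ 0.5507 -0.2614] bearing 44.96 r 0.06
[ 0.29403799 -0.60754125  0.22657977] -154.1711515262468
```

```bash
python3 -m crank '[[[-1.4,1.2,0,0],[-2.9,2.4,0,0],[-4.3,3.6,0,0],[-5.7,4.8,0,0],[-7.2,6.0,0,0],[-8.1,6.8,0,0],[-8.61,7.23,0,0],[-8.61,7.23,0,0],[-8.61,7.23,0,0],[-8.61,7.23,0,0]]]' 0.72 10
cat > go.py <<'E'
from h import *; import sys
# target: bearing, radius, z -> tool-frame shift in units
th,r,z=map(float,sys.argv[1:4]); c=np.array([.5084,-.304]); s=arm.get_state(); p=np.array(s["eef_pos"]); y=s["ee_rot"][2]
a=np.radians(th); T=c+r*np.array([np.cos(a),np.sin(a)])-p[:2]
print("t",s["t"],"p",p.round(4),"yaw",np.degrees(y).round(2),"w",s["width"],"F",np.round(s["force"],2))
print("rel bearing",np.degrees(np.arctan2(*(p[:2]-c)[::-1])).round(2),"r",np.hypot(*(p[:2]-c)).round(4))
print("shift",np.round([(T@[np.cos(y),np.sin(y)])/.025,(T@[np.sin(y),-np.cos(y)])/.025,(p[2]-z)/.025,-((th-np.degrees(y)+180)%360-180)/5],2))
E
python3 go.py -154.7 .110 .053
python3 - <<'E'
from h import *
im,d=arm.grab_frame("wrist"); cv2.imwrite("pics/w1.png",im[:,:,::-1])
E
```

```text
t: 2.25
eef_pos: [0.4087, -0.3518, 0.2264]
ee_rot: [3.141, -0.0, -2.692]
force: [0.4, -0.8, 0.0]
width: 0.0244
gripper_force: 0.0
t 2.25 p [ 0.4087 -0.3518  0.2264] yaw -154.24 w 0.024434942821686706 F [ 0.4  -0.78  0.04]
rel bearing -154.38 r 0.1106
shift [-0.02  0.02  6.94  0.09]
```

View pics/w1.png

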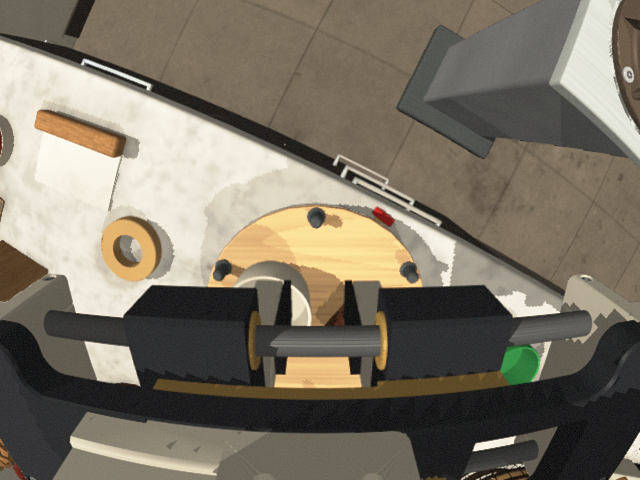

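The wrist view shows the target knob at (316,216), midway between the fingers, and the red tab fully visible at (383,216). I'll measure the tab and knobs from this view.

```bash
cat > wr.py <<'E'
from h import *
from scipy.spatial.transform import Rotation as Ro
def wplane(uv,z,s):
    c=arm.get_calibration("wrist"); K=np.array(c["mtx"]); M=np.array(c["mount"])
    x=np.array([(uv[0]-K[0,2])/K[0,0],(uv[1]-K[1,2])/K[1,1]]); r=np.hypot(*x)
    d=np.r_[x/r*np.sin(r),np.cos(r)]
    R=Ro.from_euler('xyz',s["ee_rot"]).as_matrix(); o=R@M[:3,3]+np.array(s["eef_pos"]); d=R@M[:3,:3]@d
    return (o+d*(z-o[2])/d[2])[:2]
E
python3 - <<'E'
from wr import *
s=arm.get_state(); im,d=arm.grab_frame("wrist"); i=im.astype(int); c=np.array([.5084,-.304])
t=((i[...,0]>110)&(i[...,1]<70)&(i[...,2]<70)); t[:,:340]=0; t[:,430:]=0; t[240:]=0; t[:195]=0
v,u=np.nonzero(t); print(len(u),u.mean(),v.mean())
b=lambda p:(p.round(4),np.degrees(np.arctan2(*(p-c)[::-1])).round(2),np.hypot(*(p-c)).round(4))
print("tab",b(wplane([u.mean(),v.mean()],.005,s)))
for (x,y) in((316,216),(222,270),(408,272)):
    w=np.zeros(im.shape[:2],bool); w[y-14:y+14,x-14:x+14]=1; m=w&(im.max(2)<95); v,u=np.nonzero(m); print("knob",m.sum(),b(wplane([u.mean(),v.mean()],.060,s)))
E
```

```text
177 383.1864406779661 216.43502824858757
tab (array([ 0.3923, -0.2813]), np.float64(168.93), np.float64(0.1183))
knob 202 (array([ 0.4105, -0.3511]), np.float64(-154.33), np.float64(0.1086))
knob 241 (array([ 0.497 , -0.4104]), np.float64(-96.14), np.float64(0.107))
knob 189 (array([ 0.4197, -0.2472]), np.float64(147.37), np.float64(0.1053))
```

```bash
python3 -m crank '[[[0,0,1.5,0],[0,0,3,0],[0,0,4.5,0],[0,0,5.5,0],[0,0,6.2,0],[0,0,6.9,0],[0,0,6.9,0],[0,0,6.9,0]]]'
python3 - <<'E'
from h import *
s=arm.get_state(); c=np.array([.5084,-.304]); p=np.array(s["eef_pos"][:2]); y=s["ee_rot"][2]; r=.110
b0=np.degrees(np.arctan2(*(p-c)[::-1])); print(b0,np.hypot(*(p-c)),s["force"],s["eef_pos"])
# chained calls: rows for a 24 deg arc (8 rows x 3), same in the tool frame for every call if yaw==bearing
for k in range(1,13):
    a=np.radians(2.5*k); print([round(r*(np.cos(a)-1)/.025,2), round(-r*np.sin(a)/.025,2),0,-.5*k],end=",")
E
```

```text
t: 3.35
eef_pos: [0.4093, -0.3515, 0.0546]
ee_rot: [-3.141, 0.0, -2.691]
force: [1.0, -0.3, 0.4]
width: 0.0242
gripper_force: 0.0
-154.38683617593207 0.10989745387103603 [ 1.0334699  -0.34453052  0.36313064] [ 0.40930181 -0.35150789  0.05459628]
[np.float64(-0.0), np.float64(-0.19), 0, -0.5],[np.float64(-0.02), np.float64(-0.38), 0, -1.0],[np.float64(-0.04), np.float64(-0.57), 0, -1.5],[np.float64(-0.07), np.float64(-0.76), 0, -2.0],[np.float64(-0.1), np.float64(-0.95), 0, -2.5],[np.float64(-0.15), np.float64(-1.14), 0, -3.0],[np.float64(-0.2), np.float64(-1.32), 0, -3.5],[np.float64(-0.27), np.float64(-1.5), 0, -4.0],[np.float64(-0.33), np.float64(-1.68), 0, -4.5],[np.float64(-0.41), np.float64(-1.86), 0, -5.0],[np.float64(-0.5), np.float64(-2.03), 0, -5.5],[np.float64(-0.59), np.float64(-2.2), 0, -6.0],
```

```bash
python3 -m crank '[[[0,-0.10,0,-0.3],[-0.01,-0.23,0,-0.6],[-0.02,-0.38,0,-1.0],[-0.04,-0.57,0,-1.5],[-0.07,-0.76,0,-2.0],[-0.10,-0.95,0,-2.5],[-0.15,-1.14,0,-3.0],[-0.20,-1.32,0,-3.5],[-0.27,-1.50,0,-4.0],[-0.33,-1.68,0,-4.5],[-0.41,-1.86,0,-5.0],[-0.45,-1.95,0,-5.25]]]'
python3 go.py -128.2 .110 .0546
python3 - <<'E'
from ref import *
im,d=arm.grab_frame("top"); tr=arm.trace("brownie","top")[0]; measure(im,d,tr["mask"],c0=(.5084,-.304))
cv2.imwrite("pics/top2.png",cv2.resize(im[190:295,310:420],None,fx=5,fy=5)[:,:,::-1])
E
```

```text
t: 4.85
eef_pos: [0.4405, -0.3903, 0.0542]
ee_rot: [-3.142, -0.0, -2.231]
force: [-1.1, 0.5, 0.9]
width: 0.0243
gripper_force: 0.3
t 4.85 p [ 0.4405 -0.3903  0.0542] yaw -127.84 w 0.024273975590482263 F [-1.14  0.5   0.86]
rel bearing -128.17 r 0.1098
shift [ 0.01  0.   -0.02  0.07]Traceback (most recent call last):
  File "<stdin>", line 2, in <module>
IndexError: list index out of range
```

The deck is following the push. The arm probably hides the brownie from the top camera, so I continue the arc.

```bash
python3 -m crank '[[[0,-0.10,0,-0.3],[-0.01,-0.23,0,-0.6],[-0.02,-0.38,0,-1.0],[-0.04,-0.57,0,-1.5],[-0.07,-0.76,0,-2.0],[-0.10,-0.95,0,-2.5],[-0.15,-1.14,0,-3.0],[-0.20,-1.32,0,-3.5],[-0.27,-1.50,0,-4.0],[-0.33,-1.68,0,-4.5],[-0.41,-1.86,0,-5.0],[-0.45,-1.95,0,-5.25]]]'
python3 go.py -85.5 .110 .0546
python3 - <<'E'
from wr import *
s=arm.get_state(); im,d=arm.grab_frame("wrist"); cv2.imwrite("pics/w3.png",im[:,:,::-1])
im,d=arm.grab_frame("scene"); cv2.imwrite("pics/s3.png",cv2.resize(im[180:330,240:440],None,fx=4,fy=4)[:,:,::-1])
E
```

```text
t: 6.45
eef_pos: [0.4861, -0.4113, 0.054]
ee_rot: [3.142, -0.0, -1.773]
force: [-1.0, 0.0, 0.7]
width: 0.0245
gripper_force: 0.4
t 6.45 p [ 0.4861 -0.4113  0.054 ] yaw -101.57 w 0.024543567469945207 F [-0.98  0.    0.7 ]
rel bearing -101.74 r 0.1096
shift [-0.16 -1.23 -0.03 -3.21]
```

View pics/s3.png

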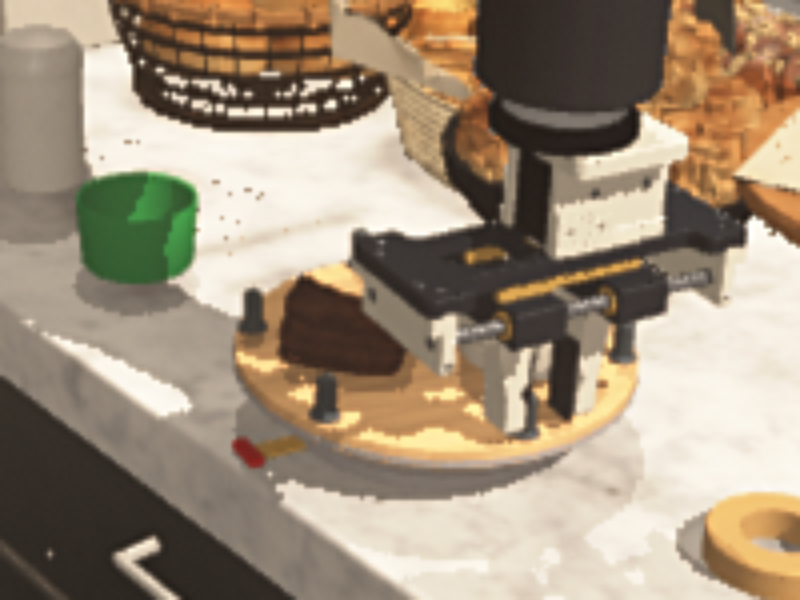

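Scene crop: the knob at (527,415) is between the fingers, the brownie is riding along at (340,330) and the tab is at (248,453). I'll push about 15° more with a soft end, back the finger off, then lift.

```bash
python3 -m crank '[[[0,-0.10,0,-0.3],[-0.02,-0.23,0,-0.6],[-0.03,-0.38,0,-1.0],[-0.06,-0.57,0,-1.5],[-0.09,-0.74,0,-1.95],[-0.12,-0.88,0,-2.3],[-0.14,-1.0,0,-2.65],[-0.16,-1.08,0,-2.85],[-0.17,-1.14,0,-3.0],[-0.17,-1.16,0,-3.05],[-0.17,-1.16,0,-3.05],[-0.17,-1.16,0,-3.05]]]'
python3 go.py -89 .110 .0546
python3 -m crank '[[[0,0.06,0,0],[0,0.12,0,0],[0,0.18,0,0],[0,0.2,0,0],[0,0.2,0,0],[0,0.2,-0.5,0],[0,0.2,-1.5,0],[0,0.2,-3,0],[0,0.2,-5,0],[0,0.2,-6.5,0],[0,0.2,-7,0],[0,0.2,-7,0]]]'
python3 - <<'E'
from wr import *
s=arm.get_state(); im,d=arm.grab_frame("wrist"); cv2.imwrite("pics/w4.png",im[:,:,::-1])
E
```

```text
t: 8.05
eef_pos: [0.5151, -0.4129, 0.0541]
ee_rot: [-3.141, -0.0, -1.508]
force: [-0.3, 0.2, -0.9]
width: 0.0246
gripper_force: 0.1
t 8.05 p [ 0.5151 -0.4129  0.0541] yaw -86.43 w 0.024633778182068664 F [-0.34  0.2  -0.86]
rel bearing -86.48 r 0.1091
shift [ 0.03  0.19 -0.02  0.51]
t: 9.55
eef_pos: [0.5104, -0.4132, 0.2303]
ee_rot: [-3.14, -0.001, -1.508]
force: [-0.7, 0.3, -1.6]
width: 0.0244
gripper_force: 0.0
```

View pics/w4.png

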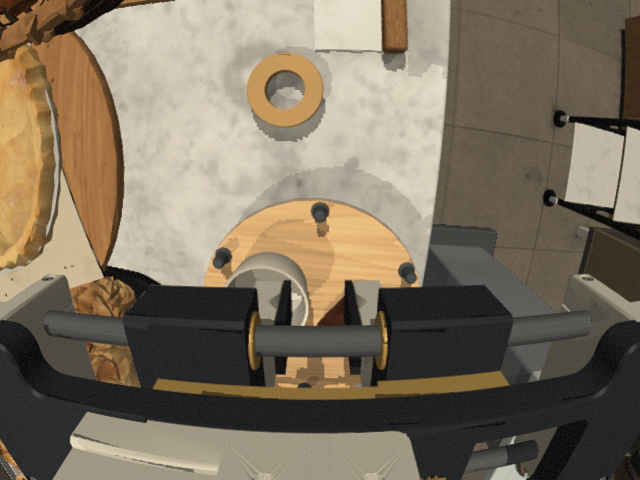

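The wrist view shows the knob at (320,212), now at about −88°, with the ramekin still in place. I move the arm aside and measure.

```bash
python3 -m crank '[[[1,1,0,0],[2.2,2.2,0,0],[3.4,3.4,0,0],[4.6,4.6,0,0],[6,6,0,0],[7.2,7.2,0,0],[8,7.6,0,0],[8,7.6,0,0],[8,7.6,0,0],[8,7.6,0,0]]]'
python3 - <<'E'
from ref import *
im,d=arm.grab_frame("top"); tr=arm.trace("brownie","top")[:1]
for r in tr: print(r["score"],r["extent"]); measure(im,d,r["mask"],c0=(.5084,-.304))
W=cloud("top",d); rr=np.hypot(W[...,0]-.47,W[...,1]+.294)
m=cv2.morphologyEx(((im.max(2)<115)&(rr<.06)).astype(np.uint8),cv2.MORPH_OPEN,np.ones((7,7))); measure(im,d,m.astype(bool),c0=(.5084,-.304))
cv2.imwrite("pics/top5.png",cv2.resize(im[190:295,310:420],None,fx=5,fy=5,interpolation=cv2.INTER_CUBIC)[:,:,::-1])
im,d=arm.grab_frame("scene"); cv2.imwrite("pics/s5.png",cv2.resize(im[180:330,240:440],None,fx=4,fy=4)[:,:,::-1])
W=cloud("scene",d); i=im.astype(int); m=(im.max(2)<130)&(np.hypot(W[...,0]-.455,W[...,1]+.294)<.06)
E
```

```text
t: 10.85
eef_pos: [0.3338, -0.6238, 0.2289]
ee_rot: [3.142, 0.0, -1.507]
force: [0.3, 0.1, 0.9]
width: 0.0246
gripper_force: 0.0
0.78 [348.9, 241.7, 27.2, 29.5]
raw [  29.5  -30.5   88.6  -91.   148.4 -151.2]
axis [ 0.5089 -0.3034] phase 28.91 res mm [-2.6 -0.5 -0.3  0.5  0.2 -1.1 -0.3  1.3  1.4 -0.5  1.   0.4]
brownie [ 0.4583 -0.2918] [56.9 74.4] 56.7 bearing 167.04 r 0.0519
tab 45 [ 0.5323 -0.2626] bearing 60.15 r 0.047
raw [  29.5  -30.5   88.6  -91.   148.4 -151.2]
axis [ 0.5089 -0.3034] phase 28.91 res mm [-2.6 -0.5 -0.3  0.5  0.2 -1.1 -0.3  1.3  1.4 -0.5  1.   0.4]
brownie [ 0.4593 -0.2919] [56.9 73.5] 52.5 bearing 166.95 r 0.0509
tab 45 [ 0.5323 -0.2626] bearing 60.15 r 0.047
```

View pics/top5.png

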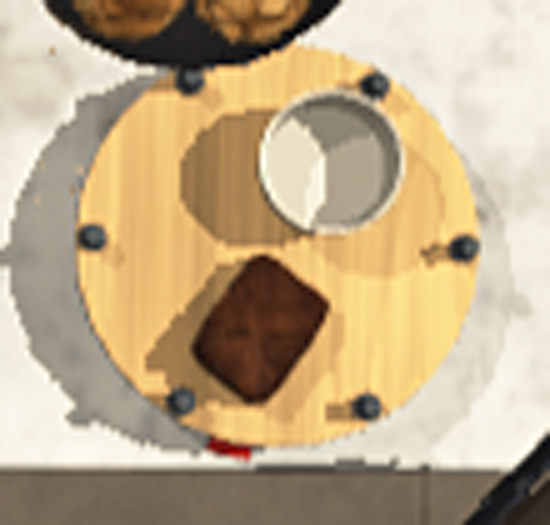

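Top crop: the brownie at (262,328) is about 2° short of the axis–tab line, with the tab at (230,449). One more tab measurement, then a small nudge.

```bash
python3 - <<'E'
from ref import *
c=np.array([.5087,-.3036])
im,d=arm.grab_frame("top"); i=im.astype(int)
m=(i[...,0]>110)&(i[...,1]<60)&(i[...,2]<60); m[:272]=0;m[286:]=0;m[:,:345]=0;m[:,:][:,372:]=0
v,u=np.nonzero(m); tb=plane("top",[u.mean(),v.mean()],.006); print(len(u),(u.min(),u.max(),v.min(),v.max()),tb,np.degrees(np.arctan2(*(tb-c)[::-1])),np.hypot(*(tb-c)))
tb=plane("top",[(u.min()+u.max())/2,v.mean()],.006); print(tb,np.degrees(np.arctan2(*(tb-c)[::-1])))
im,d=arm.grab_frame("scene"); i=im.astype(int); 
m=(i[...,0]>110)&(i[...,1]<60)&(i[...,2]<60); m[:275]=0;m[305:]=0;m[:,:290]=0;m[:,330:]=0
v,u=np.nonzero(m); tb=plane("scene",[u.mean(),v.mean()],.0045); print(len(u),tb,np.degrees(np.arctan2(*(tb-c)[::-1])),np.hypot(*(tb-c)))
r=arm.trace("brownie","scene")[0]; W=cloud("scene",d)[r["mask"]&(d>0)]; T=W[W[:,2]>.076][:,:2]; print(len(T),np.degrees(np.arctan2(*(T.mean(0)-c)[::-1])))
E
python3 go.py -91.1 .110 .2289
```

```text
17 (np.int64(352), np.int64(359), np.int64(277), np.int64(280)) [ 0.39252602 -0.28090536] 168.9464504402714 0.11836993091146143
[ 0.39253532 -0.28202959] 169.48065939363278
26 [ 0.3914591  -0.28274472] 169.9135040374308 0.11908136378738023
28 156.85003704333832
t 11.15 p [ 0.3332 -0.6244  0.2293] yaw -86.39 w 0.024641715837157664 F [-0.29 -0.11 -0.14]
rel bearing -118.67 r 0.3651
shift [-7.96 -7.44  0.02  0.94]
```

```bash
python3 -m crank '[[[-1,-1,0,0],[-2.2,-2.2,0,0],[-3.4,-3.4,0,0],[-4.8,-4.7,0,0],[-6.2,-6,0,0],[-7.3,-7,0,0],[-7.96,-7.55,0,0],[-7.96,-7.55,0,0],[-7.96,-7.55,0,0],[-7.96,-7.55,0,0]]]'
python3 go.py -89.6 .110 .0546
```

```text
t: 12.4
eef_pos: [0.5082, -0.415, 0.229]
ee_rot: [3.141, 0.0, -1.51]
force: [1.2, -0.3, 0.0]
width: 0.0243
gripper_force: 0.0
t 12.4 p [ 0.5082 -0.415   0.229 ] yaw -86.49 w 0.024339719697093712 F [ 1.16 -0.32  0.05]
rel bearing -90.1 r 0.111
shift [-0.04 -0.04  6.98  0.62]
```

```bash
python3 -m crank '[[[0,-0.04,1.5,0],[0,-0.04,3,0],[0,-0.04,4.5,0],[0,-0.04,5.5,0],[0,-0.04,6.2,0],[0,-0.04,6.9,0],[0,-0.04,6.9,0],[0,-0.04,6.9,0]]]'
python3 go.py -84.2 .110 .0546
```

```text
t: 13.4
eef_pos: [0.5104, -0.4146, 0.0574]
ee_rot: [-3.141, -0.001, -1.508]
force: [0.1, -0.0, 0.0]
width: 0.0246
gripper_force: 0.0
t 13.4 p [ 0.5104 -0.4146  0.0574] yaw -86.41 w 0.02460034480868197 F [ 0.06 -0.01  0.02]
rel bearing -88.95 r 0.1106
shift [-0.02 -0.37  0.11 -0.44]
```

```bash
python3 -m crank '[[[0,-0.07,0.03,-0.1],[0,-0.14,0.06,-0.2],[0,-0.21,0.1,-0.3],[-0.01,-0.27,0.1,-0.4],[-0.01,-0.32,0.1,-0.4],[-0.02,-0.36,0.1,-0.4],[-0.02,-0.37,0.1,-0.4],[-0.02,-0.37,0.1,-0.4],[-0.02,-0.37,0.1,-0.4]]]'
python3 go.py -84.2 .110 .0546
python3 -m crank '[[[0,0.06,0,0],[0,0.12,0,0],[0,0.18,0,0],[0,0.2,0,0],[0,0.2,0,0],[0,0.2,-0.5,0],[0,0.2,-1.5,0],[0,0.2,-3,0],[0,0.2,-5,0],[0,0.2,-6.5,0],[0,0.2,-7,0],[0,0.2,-7,0]]]'
python3 -m crank '[[[1,1,0,0],[2.2,2.2,0,0],[3.4,3.4,0,0],[4.6,4.6,0,0],[6,6,0,0],[7.2,7.2,0,0],[8,7.6,0,0],[8,7.6,0,0],[8,7.6,0,0],[8,7.6,0,0]]]'
python3 - <<'E'
from ref import *
im,d=arm.grab_frame("top"); tr=arm.trace("brownie","top")[:1]
for r in tr: print(r["score"],r["extent"]); measure(im,d,r["mask"],c0=(.5084,-.304))
W=cloud("top",d); rr=np.hypot(W[...,0]-.46,W[...,1]+.294)
m=cv2.morphologyEx(((im.max(2)<115)&(rr<.06)).astype(np.uint8),cv2.MORPH_OPEN,np.ones((7,7))); measure(im,d,m.astype(bool),c0=(.5084,-.304))
cv2.imwrite("pics/top6.png",cv2.resize(im[190:295,310:420],None,fx=5,fy=5,interpolation=cv2.INTER_CUBIC)[:,:,::-1])
E
```

```text
t: 14.52
eef_pos: [0.5191, -0.4131, 0.054]
ee_rot: [-3.142, 0.0, -1.473]
force: [-0.0, 0.3, -0.1]
width: 0.0246
gripper_force: 0.2
t 14.525 p [ 0.5191 -0.4131  0.054 ] yaw -84.42 w 0.02456808491205565 F [-0.04  0.26 -0.15]
rel bearing -84.4 r 0.1096
shift [ 0.02 -0.02 -0.02 -0.04]
t: 16.02
eef_pos: [0.5144, -0.4137, 0.2303]
ee_rot: [-3.14, -0.001, -1.473]
force: [0.2, -0.2, -1.3]
width: 0.0245
gripper_force: 0.0
t: 17.27
eef_pos: [0.3453, -0.6303, 0.229]
ee_rot: [3.142, 0.0, -1.472]
force: [-0.0, 0.2, -0.5]
width: 0.0243
gripper_force: 0.0
0.96 [349.9, 243.3, 26.2, 28.5]
raw [  31.7  -29.    90.7  -88.9  150.2 -149.3]
axis [ 0.5088 -0.3034] phase 30.89 res mm [-2.   0.1 -0.6 -0.2 -0.1 -1.5 -0.1  1.3  1.9 -0.4  0.9  0.6]
brownie [ 0.4582 -0.294 ] [58.4 77.6] 58.2 bearing 169.49 r 0.0515
tab 44 [ 0.5413 -0.2621] bearing 51.78 r 0.053
raw [  31.7  -29.    90.7  -88.9  150.2 -149.3]
axis [ 0.5088 -0.3034] phase 30.89 res mm [-2.   0.1 -0.6 -0.2 -0.1 -1.5 -0.1  1.3  1.9 -0.4  0.9  0.6]
brownie [ 0.4586 -0.2933] [56.1 73.6] 56.8 bearing 168.65 r 0.0512
tab 44 [ 0.5413 -0.2621] bearing 51.78 r 0.053
```

View pics/top6.png

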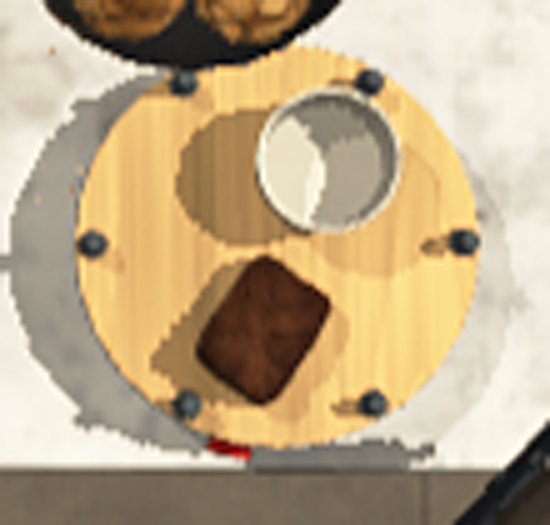

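The brownie is at about 169.1° and the tab at about 169.3°. Both items rode round without shifting, and the arm is clear.

```bash
python3 -c "
from station import arm
print(arm.job_done())"
```

```text
the job is handed in; nothing more can be done
None
```

I turned the stand about 65.6° by pushing one knob, so the brownie now sits about 0.2° from the red mark's measured bearing; the stand was at rest and the arm clear, untouched by the robot at about 17.3 s, when I handed the job in.

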